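Pry the sprung clip off the guide-roller axle

ROBOT

A 7-joint arm with a two-finger parallel gripper is mounted at the origin on a cart in front of the work surface, level with it; the furniture and walls round the work are solid. World frame = base frame: x ahead of the robot, y to its left, z up, the work surface at z = 0. Lengths are in m, angles in rad, forces in N, time in s.
With the tool pointing down it reaches from about 0.4 to 0.925 m from the base axis. Payload 5.6 kg.
Tool frame: the origin (TCP) lies at the centre of the arm's flange, where the gripper is bolted on; the fingertips stand 173 mm ahead of it and the grasp point (between the pads) lies arm.tcp_to_grasp ahead of it (arm.tcp_to_grasp is the distance from the TCP to the grasp point, in m); z points along the fingers, y is the line along which they close (so a half turn about z gives the same grasp; the last joint's range is limited). The gripper opens to 85 mm and grips with 20 to 120 N. Pads are 22 mm wide; open, the fingers measure 114 mm over their backs; the gripper's body (76 mm by 85 mm) begins 54 mm behind the grasp point. The pads swing forward as they close: fully open they stand 13 mm farther back than shut.
Start: joints at [1.222, 0.468, -0.012, 1.603, 0.006, 1.071, -0.056], TCP at [0.196, -0.62, 0.405] pointing down, gripper open.
Joint ranges: [-2.53, 2.53], [-0.31, 2.02], [-1.57, 1.55], [0.28, 2.44], [-1.29, 4.43], [0.15, 1.84], [-2.92, 2.92]. Speed limits (rad/s): [2.57, 2.57, 3.14, 3.14, 3.14, 3.14, 3.14].

INTERFACE

Orientations are given as a unit quaternion [x, y, z, w].
In Python, from workcell import arm gives the robot as it stands. The module is installed in compiled form; this text tells all that it offers.
- The arm moves only by the tool servo_tool, never from a script. Its argument "deltas" is a list of rows, each a list of 5 numbers: the shift along the tool's x, y, z in m, then the turn about the tool's z in rad, then the closure, from 0 (fully open) to 1 (shut). In form: [[dx, dy, dz, twist, grip], ...]. A call has exactly 10 rows; each row is the pose to reach, as a shift and turn from the pose commanded when the call began, along the tool's axes at that moment; what a row does not reach only later rows make up. A row lasts 1/12 s, in which the tool goes at most 41.7 mm and 7.16 degrees, less where a joint would pass 70% of its speed; a pose out of reach is approached as far as the arm can. A call with a gripper value outside its range is refused whole. The fingers move at their own pace and stop on an object; "grip_force" is the grip in N (left out, the last holds). Time passes only in rows, so rows that repeat a pose let the fingers close, or fill a call up. It gives the time, the measured TCP pose, the force and the opening at its end, in the units of the state.
- arm.read_state(): the state, without advancing time (a new reading comes with each control period).
- arm.get_image(name): name is "scene" or "side" or "wrist"; returns (picture, depth): 480x640x3 uint8, red, green, blue; 480x640 float32, m along the optical axis (not along the pixel's ray), 0 where there is no reading.
- arm.camera_params(name): a dict with "fov_y" (degrees; the focal length in pixels is half the picture's height over the tangent of half this angle, whatever the lens; pixels are square), "cx", "cy" (the principal point, pixels), "dist" ([k1, k2, p1, p2, k3] as OpenCV has them; the pictures are not rectified), "R" (3x3) and "t" (3): a world point X has camera coordinates R X + t. Camera axes: x right, y down, z forward; pixel columns grow to the right and rows downward; lengths in m; the calibration is good to about 2 mm. A picture is of the moment at which its call begins: read the wrist's pose just before it. camera_params takes no time and is no camera call; for the wrist camera it gives the pose at the moment of the call.
- arm.close_job(): hands the job in, once; it reports no verdict.
The state is a dict: "clock": time; "joint_positions": joint angles; "dq": joint speeds; "effort": joint torques, N m; "position": TCP position; "orientation": TCP orientation; "contact_force": force on the tool from outside, world axes, zero at the start; "moment": the same for the moment, N m; "width": finger opening in m.
Only numpy, scipy, OpenCV 4.12 (cv2) and the standard library are available. Lean on these libraries where they do the work, as an engineer would, in place of code of your own. Each camera call takes 0.05 s, during which the arm holds its last target. There are 200 camera calls.

TASK

The guide roller is due for a change: take the hooked pick from its stand, reach in under the hood at a slant, hook the loop of the sprung retaining clip and pull the clip out of its axle groove with the pick (not with the fingers). Leave the clip lying in the black tool tray and put the pick back upright in the slot of its stand, fully down on its collar; leave the other things on the table where they are.

Things in the scene. Friction and masses are not known exactly. Their poses are not given: they have to be found in the camera images.
- clip: Sprung steel clip of 4 mm wire, 29 mm wide, 39 mm long, 22 g, snapped on the axle; origin on the axle's centre line while seated. y: along the axle. z: pull-off direction, leaning 35 degrees from vertical to the bracket's front. Two sprung arms grip the groove core, lips at z = -7 mm; pulled along +z with about 12 N (friction varies) they yield over 7 mm, then snap free.
- clip_loop (a point): Middle of the outer bar of the clip's closed loop, 28 mm along z from the clip's origin: the bar for the hook to pull on. The loop lies in the clip's x-z plane; inside it is free from the crossbar (top at z = 12 mm) to the outer bar's underside (z = 26 mm) and 16.6 mm wide in x (narrower above z = 23 mm).
- bracket: Fixed guide-roller bracket, base 120 x 135 x 8 mm; origin on the table straight below the seated clip. -x: front, toward the robot. -y: along the axle to the rubber roller and the cheek plate (y = -52 to -62 mm); the axle's free end points to +y. A hood plate (x -21 to 45, y -62 to 53 mm, underside at z = 152 mm) covers the axle: no way to the clip from straight above.
- groove (a point): Centre of the axle groove, 75 mm above the table; axes as the bracket. Along y from here: groove (16 mm core) -2.75 to 2.75 mm; end collar, 26 mm across, 2.75 to 7.75 mm (the axle ends there); shoulder, 26 mm across, -2.75 to -18.5 mm; then the roller flange, 48 mm across. A flat on the core keeps the clip from turning.
- pick: Hooked pick, about 70 g, standing in its stand. Origin: underside of its collar, on its long axis; +z up the handle, -y the way the hook points. Collar 26 mm across, z 0 to 5 mm; black handle 14 x 14 mm square (sides along x, y), z 5 to 90 mm, small button to 94 mm; shank 6 mm thick down to z = -40 mm, then 4.4 mm thick to the elbow at z = -60 mm.
- pick_hook (a point): Elbow of the pick's hook, on the long axis 60 mm below the pick's origin (pick's axes). From it the 4.4 mm round hook runs along -y, rising 15 degrees, to its rounded tip: centre line from y = 0, z = 0 to y = -14, z = 3.75 mm. The clip's oiled wire slides easily along it: a clip hung on it stays while the pick is upright and slides off when the hook dips 30 degrees or more.
- stand: Fixed aluminium pick stand, 85 mm tall, base 80 x 80 mm; same axes as the pick when it stands in it. Its top plate (8 mm thick) has a slot 15 mm wide in x that runs from y = 6.5 to -22.5 mm; the pick's shank and hook pass through it from above and its collar rests on the top.
- stand_seat (a point): Where the pick's origin (collar underside) belongs: top of the stand, 85 mm above the table.
- tray: Fixed black tool tray, 300 (x) x 216 (y) mm, rim 18 mm high, floor 2 mm thick; origin at the middle of its underside. Screwdrivers, tweezers, brush and marker lie in its far half (x > -15 mm); the near half (x from -140 to -20 mm) is empty.
- bottle_a: Bystander: small amber dropper bottle, 29 mm wide, 68 mm tall; origin at its underside.
- reel_blue: Bystander: blue film reel lying flat, 68 mm across, 13 mm thick; origin at its underside.
- brass_weight: Bystander: brass test weight, 22 mm wide, 36 mm tall; origin at its underside.
- tin: Bystander: shallow round grey tin, 55 mm across, 16 mm tall; origin at its underside.
- block: Bystander: milled aluminium block, 40 x 60 x 34 mm; origin at its underside.

How it is judged:
On the way, in this order (a step that is already met when the one before it is completed fails the run):
1. the pick's hook pulls on the clip while it still sits in its groove (contact force between pick and clip above 3 N and distance between clip and groove below 0.012 m), for 0.02 s.
2. the clip is off the axle (distance between clip and groove above 0.035 m), for 0.1 s.
At the end, for the whole second after the job is handed in: The clip lies at rest within the tray's rim (its origin less than 35 mm above the tray's underside), and the pick stands at rest in its stand: collar within 6 mm of the stand's top height, within 15 mm sideways of its place, less than 0.12 rad from upright (x of clip in the frame of tray between -0.145 and 0.145 m and y of clip in the frame of tray between -0.103 and 0.103 m and z of clip in the frame of tray between -0.005 and 0.035 m and linear speed of each of clip, pick below 0.05 m/s and horizontal distance between pick and stand_seat below 0.015 m and z of pick in the frame of stand between 0.079 and 0.091 m and angle between pick's own z axis and vertical below 0.12 rad); the robot touches nothing.
It fails at once if the fingers touch the clip while it is on the axle (distance between clip and groove below 0.02 m and contact force between the fingers and clip above 0.5 N).
It fails at once if a bystander is moved by more than 30 mm (distance of any of bottle_a, reel_blue, brass_weight, tin, block from where it was at the start of the episode above 0.03 m).
It also fails if it takes over 72 s, if anything falls off the work surface, if the arm or the gripper's body presses on something with over 40 N, if the wrist force passes 120 N, or if a joint passes its speed limit or range.

## Working session

There is one attempt and no reset: what is moved stays moved. The work goes in short steps, Python scripts to look and compute and a tool call to move; the robot and the scene stay as the last step left them, time stands still between calls to the robot, and variables do not carry over. Pictures are saved under pics/ and viewed, on a budget of 10 in all, crops included, one or two more only if the job needs it, and the job is handed in when it is done.

Besides the shell and the picture viewer there is one more tool, called after ">>>" by a JSON object that holds its "api" and its "payload", one argument or row to a line. servo_tool: Moves the arm, as the interface text tells. Its arguments: {"type":"object","properties":{"deltas":{"type":"array"},"grip_force":{"type":"number"}},"required":["deltas"]}

```bash
mkdir -p pics; cat > h.py <<'E'
import numpy as np, cv2
from workcell import arm
from scipy.spatial.transform import Rotation as Rn
def cam(n):
    p=arm.camera_params(n); f=240/np.tan(np.radians(p["fov_y"])/2)
    return np.array([[f,0,p["cx"]],[0,f,p["cy"]],[0,0,1.]]),np.array(p["dist"],float),np.array(p["R"]),np.array(p["t"])
def shot(n):
    c=cam(n); im,d=arm.get_image(n); np.savez(f"{n}.npz",im=im,d=d,K=c[0],D=c[1],R=c[2],t=c[3]); return im,d
def load(n):
    z=np.load(f"{n}.npz"); return z["im"],z["d"],(z["K"],z["D"],z["R"],z["t"])
def ray(c,uv):
    K,D,R,t=c; q=cv2.undistortPoints(np.array(uv,float).reshape(-1,1,2),K,D).reshape(-1,2)
    return -R.T@t,(R.T@np.c_[q,np.ones(len(q))].T).T
def onz(c,uv,z):
    o,d=ray(c,uv); z=np.broadcast_to(z,len(d)); return o+d*((z-o[2])/d[:,2])[:,None]
def dep(c,d,uv):
    o,r=ray(c,uv); return np.array([o+r[i]*d[int(round(v)),int(round(u))] for i,(u,v) in enumerate(uv)])
def cloud(n):
    im,d,c=load(n); vv,uu=np.mgrid[:480,:640]; o,r=ray(c,np.c_[uu.ravel(),vv.ravel()])
    return (o+r*d.reshape(-1,1)).reshape(480,640,3)
def proj(c,P):
    K,D,R,t=c; return cv2.projectPoints(np.array(P,float).reshape(-1,3),cv2.Rodrigues(R)[0],t,K,D)[0].reshape(-1,2)
E
python3 - <<'E'
from h import *
np.set_printoptions(precision=4,suppress=True)
print(arm.read_state(),arm.tcp_to_grasp)
for n in("scene","side","wrist"):
    im,d=shot(n); c=cam(n); print(n,c[0][0,0],c[1],-c[2].T@c[3]); cv2.imwrite(f"pics/{n}0.png",im[:,:,::-1])
E
```

```text
{'clock': 0.0, 'joint_positions': array([ 1.222 ,  0.4684, -0.0116,  1.6036,  0.006 ,  1.0714, -0.0563]), 'dq': array([-0.0009,  0.0004,  0.0003, -0.0007, -0.001 ,  0.0024, -0.0013]), 'effort': array([ -0.0008, -53.2394,   0.021 , -25.1297,   0.0114,   0.0079,
        -0.    ]), 'position': array([ 0.1956, -0.6196,  0.4037]), 'orientation': array([ 0.9883,  0.1523, -0.0002, -0.0009]), 'contact_force': array([-0.9558, -0.1576,  0.1112]), 'moment': array([-0.0049, -0.0388, -0.0203]), 'width': 0.0853487031306758} 0.1547
scene 523.4619955912827 [-0.1233  0.      0.      0.      0.    ] [-0.2862  0.459   0.9887]
side 518.5177269518059 [0.0451 0.     0.     0.     0.    ] [0.2189 1.0399 0.7014]
wrist 359.05951777901157 [-0.0606  0.      0.      0.      0.    ] [ 0.2748 -0.5951  0.3731]
```

View pics/scene0.png

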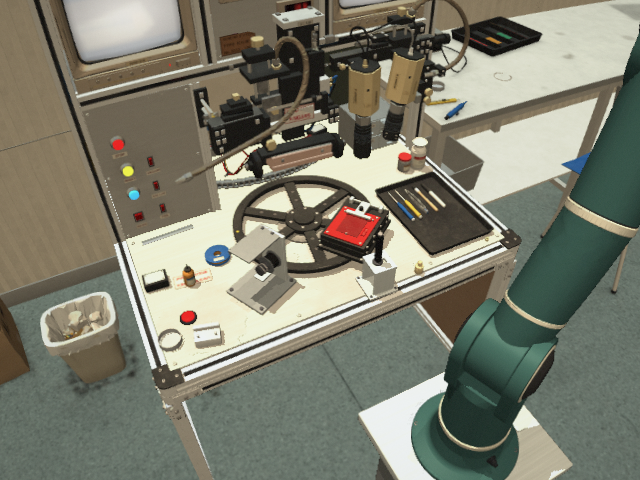

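View pics/side0.png

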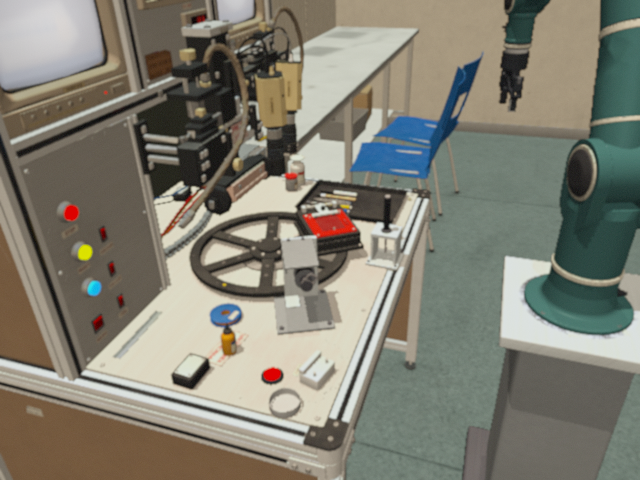

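```bash
python3 - <<'E'
from h import *
np.set_printoptions(precision=4,suppress=True)
def fit(name,n,lo,hi,box):
    P=cloud(n); u0,v0,u1,v1=box; Q=P[v0:v1,u0:u1].reshape(-1,3); Q=Q[(Q[:,2]>lo)&(Q[:,2]<hi)]
    (c,s,a)=cv2.minAreaRect((Q[:,:2]*1000).astype(np.float32)); print(name,n,len(Q),np.median(Q[:,2]),np.array(c),s,a)
for n,b in(("scene",(225,215,305,315)),("side",(270,225,340,335))): fit("hood",n,.148,.170,b)
for n,b in(("scene",(355,245,400,300)),("side",(365,215,410,270))): fit("stand",n,.079,.091,b)
for n,b in(("scene",(375,170,500,255)),("side",(295,180,425,222))): fit("tray",n,.012,.024,b)
o=[]
for n,b in(("scene",(215,210,315,330)),("side",(265,225,345,340)),("scene",(340,225,410,310)),("side",(360,185,415,275))):
    im=load(n)[0][b[1]:b[3],b[0]:b[2],::-1]; o.append(cv2.resize(im,(400,300) if 0 else None,fx=(s:=min(400/im.shape[1],300/im.shape[0])),fy=s,interpolation=cv2.INTER_CUBIC)); print(n,b,s)
C=np.zeros((600,800,3),np.uint8)
for i,im in enumerate(o): y,x=300*(i//2),400*(i%2); C[y:y+im.shape[0],x:x+im.shape[1]]=im
cv2.imwrite("pics/crops.png",C)
E
```

```text
hood scene 1043 0.15673522038132992 [555.7923 206.8211] (76.4590072631836, 117.90745544433594) 23.21738624572754
hood side 1055 0.15844122735759458 [555.728  205.1618] (74.94698333740234, 120.60830688476562) 25.739543914794922
stand scene 453 0.08483050427257566 [431.078  -54.9456] (62.968658447265625, 69.6396484375) 87.38706970214844
stand side 336 0.08653499037048457 [433.4927 -55.1475] (65.90569305419922, 64.30712890625) 87.62837982177734
tray scene 911 0.01613506996604086 [ 612.2524 -340.2213] (221.387939453125, 358.0545349121094) 89.3638916015625
tray side 805 0.0167223193961622 [ 603.1361 -338.7406] (358.0858154296875, 286.36480712890625) 15.24158763885498
scene (215, 210, 315, 330) 2.5
side (265, 225, 345, 340) 2.608695652173913
scene (340, 225, 410, 310) 3.5294117647058822
side (360, 185, 415, 275) 3.3333333333333335
```

View pics/crops.png

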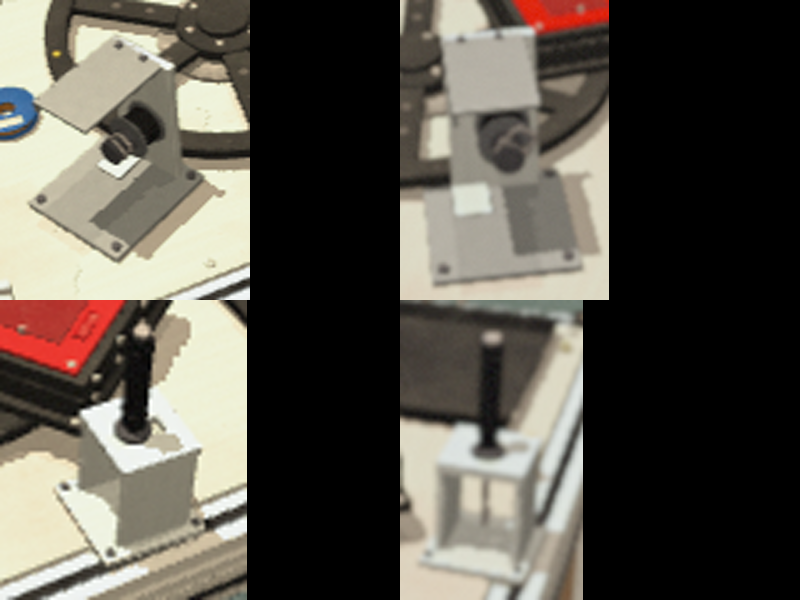

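```bash
python3 - <<'E'
from h import *
np.set_printoptions(precision=4,suppress=True)
cs=load("scene")[2]; cd=load("side")[2]
print("stand",onz(cs,[(377.4,261.3),(391,265)],[.0875,.085]),onz(cd,[(386.4,230.6),(397.5,228.5)],[.0875,.085]))
# pick button top centre
print("button",onz(cs,[(340+145/3.53,225+27/3.53)],.177),onz(cd,[(360+92/3.333,185+36/3.333)],.177))
# bracket base corners (top z=.008): left,front,right
f=lambda L,b,s:[(b[0]+x/s,b[1]+y/s) for x,y in L]
print("base",onz(cs,f([(30,205),(120,257),(204,177)],(215,210),2.5),.008), onz(cd,f([(433-400,282),(583-400,268),(566-400,172)],(265,225),2.609),.008))
# groove approx clip seen
p=arm.read_state(); R=Rn.from_quat(p["orientation"]).as_matrix(); print(R)
c=cam("wrist"); print("wrist cam fwd in tool",(R.T@c[2].T).T, R.T@(-c[2].T@c[3]-p["position"]))
# tray corners
print("tray",onz(cs,[(377,180),(433,252),(500,222),(438,168)],.0))
E
```

```text
stand [[ 0.4308 -0.0497  0.0875]
 [ 0.4075 -0.0736  0.085 ]] [[ 0.4316 -0.0494  0.0875]
 [ 0.4088 -0.0718  0.085 ]]
button [[ 0.4334 -0.0538  0.177 ]] [[ 0.434  -0.0564  0.177 ]]
base [[0.572  0.2913 0.008 ]
 [0.4712 0.236  0.008 ]
 [0.5278 0.1213 0.008 ]] [[0.5793 0.293  0.008 ]
 [0.4721 0.2427 0.008 ]
 [0.5245 0.1236 0.008 ]]
[[ 0.9536  0.301  -0.0005]
 [ 0.301  -0.9536  0.0013]
 [-0.0001 -0.0014 -1.    ]]
wrist cam fwd in tool [[-0.0006  1.     -0.001 ]
 [-0.9458 -0.0009 -0.3248]
 [-0.3248  0.0007  0.9458]] [0.083  0.0004 0.0308]
tray [[ 0.8014 -0.2808  0.    ]
 [ 0.462  -0.2496  0.    ]
 [ 0.4733 -0.4932 -0.    ]
 [ 0.7671 -0.4888  0.    ]]
```

>>> {"api": "servo_tool", "payload": {
  "deltas": [
    [0.024, -0.0285, 0, 0, 0],
    [0.048, -0.057, 0, 0, 0],
    [0.072, -0.0855, 0, 0, 0],
    [0.096, -0.114, 0, 0, 0],
    [0.12, -0.1425, 0, 0, 0],
    [0.144, -0.171, 0, 0, 0],
    [0.168, -0.1995, 0, 0, 0],
    [0.192, -0.228, 0, 0, 0],
    [0.216, -0.2565, 0, 0, 0],
    [0.24, -0.285, 0, 0, 0]
  ],
  "grip_force": 20
}}

```text
clock: 0.98
position: [0.3389, -0.274, 0.4047]
orientation: [0.988, 0.152, -0.0, 0.0]
contact_force: [0.2, -1.1, -0.5]
width: 0.0853
```

>>> {"api": "servo_tool", "payload": {
  "deltas": [
    [0.025, -0.03, 0, 0, 0],
    [0.05, -0.06, 0, 0, 0],
    [0.075, -0.09, 0, 0, 0],
    [0.1, -0.12, 0, 0, 0],
    [0.125, -0.15, 0, 0, 0],
    [0.15, -0.18, 0, 0, 0],
    [0.15, -0.18, 0, 0, 0],
    [0.15, -0.18, 0, 0, 0],
    [0.15, -0.18, 0, 0, 0],
    [0.15, -0.18, 0, 0, 0]
  ]
}}

```text
clock: 1.82
position: [0.4272, -0.0603, 0.4044]
orientation: [0.989, 0.151, -0.0, 0.0]
contact_force: [0.5, -0.6, -0.2]
width: 0.0857
```

```bash
python3 - <<'E'
from h import *
im,d=shot("wrist"); c=load("wrist")[2]
print(proj(c,[(.432,-.052,.085),(.433,-.055,.179),(.543,.205,.157)]))
cv2.imwrite("pics/w1.png",im[:,:,::-1])
print(arm.read_state()["position"])
E
```

```text
[[311.22082446 215.35033623]
 [313.1394774  256.49821652]
 [-68.46952209 -61.24306059]]
[ 0.4271621  -0.06040845  0.40448553]
```

View pics/w1.png

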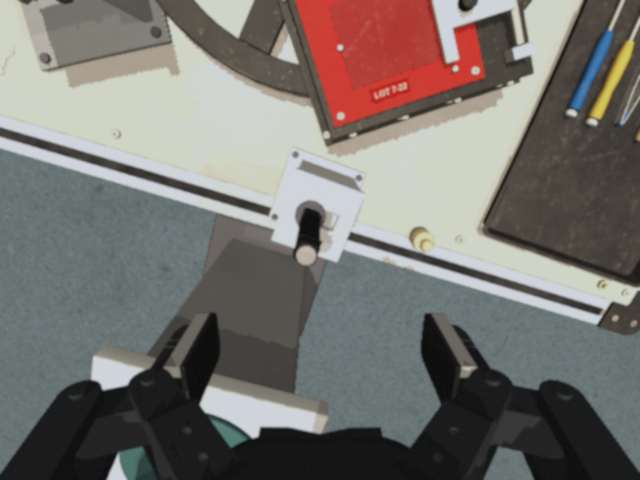

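```bash
python3 - <<'E'
from h import *
np.set_printoptions(precision=4,suppress=True)
P=cloud("wrist"); im=load("wrist")[0]
b=P[140:275,250:380]
Q=b.reshape(-1,3); S=Q[(Q[:,2]>.081)&(Q[:,2]<.089)]
print(len(S),np.median(S[:,2]),cv2.minAreaRect((S[:,:2]*1000).astype(np.float32)))
ct=Q[(Q[:,2]>.165)&(Q[:,2]<.185)]; print("button",len(ct),ct.mean(0),np.median(ct,0))
m=(b[...,2]>.081)&(b[...,2]<.089)
# handle pixel region/ slot: low depth points inside the top
hull=cv2.convexHull((S[:,:2]*1000).astype(np.float32)); 
low=[q for q in Q if q[2]<.07 and cv2.pointPolygonTest(hull,tuple(map(float,q[:2]*1000)),True)>8]; 
low=np.array(low); print("low",len(low)); print(low.min(0),low.max(0),low.mean(0))
c=load("wrist")[2]
z=im[165:270,255:375,::-1]; z=cv2.resize(z,None,fx=5,fy=5,interpolation=cv2.INTER_CUBIC)
z2=im[0:90,0:190,::-1]; cv2.imwrite("pics/w1s.png",z)
print(onz(c,[(323,214),(333,220),(310,212)],.085))
E
```

```text
3986 0.08501135701114185 ((431.70916748046875, -56.718505859375), (60.27365493774414, 64.40470123291016), 87.35487365722656)
button 640 [ 0.4344 -0.05    0.1751] [ 0.4352 -0.0499  0.1757]
low 97
[ 0.4071 -0.078   0.0064] [ 0.4211 -0.0686  0.0099] [ 0.4145 -0.0739  0.0081]
[[ 0.436  -0.061   0.085 ]
 [ 0.4336 -0.0705  0.085 ]
 [ 0.4344 -0.0502  0.085 ]]
```

View pics/w1s.png

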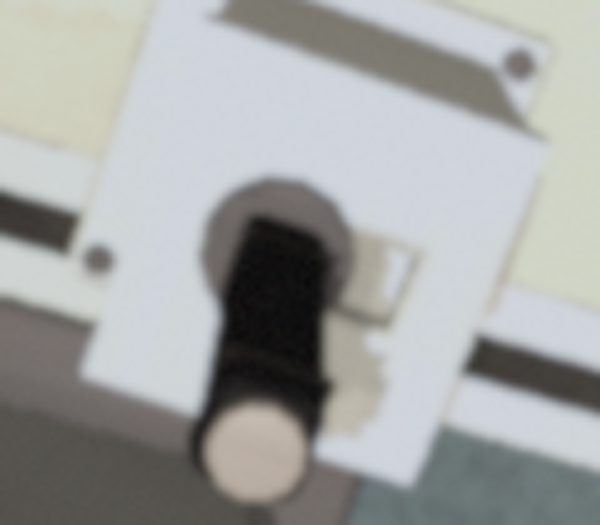

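>>> {"api": "servo_tool", "payload": {
  "deltas": [
    [0.004, -0.003, 0, 0.1, 0],
    [0.008, -0.006, 0, 0.2, 0],
    [0.0097, -0.0074, 0, 0.3, 0],
    [0.0097, -0.0074, 0, 0.35, 0],
    [0.0097, -0.0074, 0.03, 0.35, 0],
    [0.0097, -0.0074, 0.06, 0.35, 0],
    [0.0097, -0.0074, 0.09, 0.35, 0],
    [0.0097, -0.0074, 0.11, 0.35, 0],
    [0.0097, -0.0074, 0.1167, 0.35, 0],
    [0.0097, -0.0074, 0.1167, 0.35, 0]
  ]
}}

```text
clock: 2.7
position: [0.4339, -0.05, 0.2866]
orientation: [1.0, -0.023, -0.002, -0.0]
contact_force: [-0.0, 0.7, -0.2]
width: 0.0852
```

```bash
python3 - <<'E'
from h import *
np.set_printoptions(precision=4,suppress=True)
s=arm.read_state(); print(s["position"],s["orientation"],s["joint_positions"])
im,d=shot("wrist"); P=cloud("wrist"); cv2.imwrite("pics/w2.png",im[:,:,::-1])
R=Rn.from_quat(s["orientation"]).as_matrix()
print("tool x ang",np.degrees(np.arctan2(R[1,0],R[0,0])))
Q=P.reshape(-1,3); ok=(abs(Q[:,0]-.434)<.04)&(abs(Q[:,1]+.05)<.03)
for lo,hi in((.1,.13),(.13,.16),(.165,.185)):
    q=Q[ok&(Q[:,2]>lo)&(Q[:,2]<hi)]; t=(q-s["position"])@R
    if len(q): print(lo,len(q),"tool xy range",t[:,:2].min(0),t[:,:2].max(0),t[:,:2].mean(0))
# link fit
q0=np.array([.4684,1.6036]);q1=s["joint_positions"][[1,3]]
A=[[np.sin(a),np.sin(a+b)] for a,b in(q0,q1)]; r=[.6498,np.hypot(*s["position"][:2])]
L=np.linalg.solve(A,r); print("L",L)
for (a,b),z in((q0,.4037),(q1,s["position"][2])): print("h",z-L@[np.cos(a),np.cos(a+b)])
E
```

```text
[ 0.4339 -0.05    0.2866] [ 0.9997 -0.023  -0.0018 -0.0002] [ 0.3747  0.3291 -0.3849  2.1794  0.1964  0.6688 -1.7635]
tool x ang -2.638514962214526
0.1 1048 tool xy range [-0.0014 -0.0068] [0.0069 0.0079] [0.0056 0.0007]
0.13 1870 tool xy range [ 0.0026 -0.0063] [0.0071 0.0078] [0.0055 0.0008]
0.165 2250 tool xy range [-0.0055 -0.0306] [0.0162 0.0083] [0.004  0.0009]
L [-0.0838  0.7841]
h 0.8552545688267458
h 0.9981247454304686
```

View pics/w2.png

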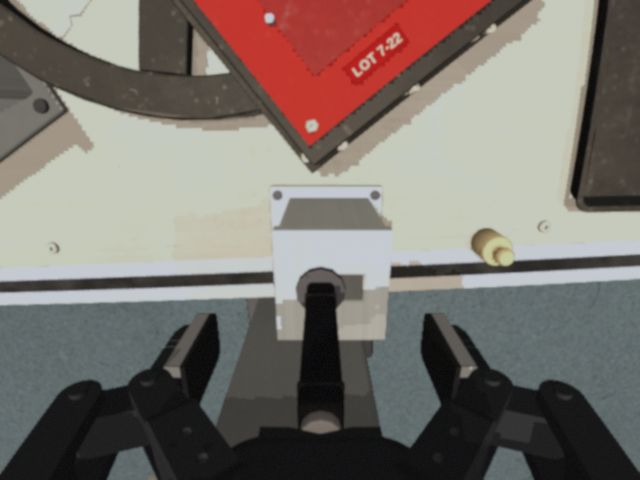

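>>> {"api": "servo_tool", "payload": {
  "deltas": [
    [0, 0, 0, 0, 1],
    [0, 0, 0, 0, 1],
    [0, 0, 0, 0, 1],
    [0, 0, 0, 0, 1],
    [0, 0, 0, 0, 1],
    [0, 0, 0, 0, 1],
    [0, 0, 0, 0, 1],
    [0, 0, -0.005, 0, 1],
    [0, 0, -0.011, 0, 1],
    [0, 0, -0.011, 0, 1]
  ],
  "grip_force": 30
}}

```text
clock: 3.58
position: [0.435, -0.049, 0.3]
orientation: [1.0, -0.022, 0.001, 0.0]
contact_force: [0.6, 0.1, -0.4]
width: 0.0134
```

>>> {"api": "servo_tool", "payload": {
  "deltas": [
    [-0.005, 0, 0, 0, 1],
    [-0.01, 0, 0, 0, 1],
    [-0.015, 0, 0, 0, 1],
    [-0.02, 0, 0, 0, 1],
    [-0.025, 0, 0, 0, 1],
    [-0.03, 0, 0, 0, 1],
    [-0.035, 0, 0, 0, 1],
    [-0.04, 0, 0, 0, 1],
    [-0.04, 0, 0, 0, 1],
    [-0.04, 0, 0, 0, 1]
  ],
  "grip_force": 20
}}

```text
clock: 4.42
position: [0.3951, -0.0473, 0.2996]
orientation: [1.0, -0.022, 0.001, 0.0]
contact_force: [2.2, -0.4, 2.7]
width: 0.0135
```

```bash
python3 - <<'E'
from h import *
np.set_printoptions(precision=4,suppress=True)
s=arm.read_state(); print(s["position"],s["orientation"],s["joint_positions"],s["contact_force"])
o=[]
for n,b in (("wrist",None),("side",(350,170,430,290))):
    im,d=shot(n); 
    if b: im=im[b[1]:b[3],b[0]:b[2]]
    o.append(cv2.resize(im[:,:,::-1],(400,300) if not b else (320,480),interpolation=cv2.INTER_CUBIC))
C=np.zeros((480,720,3),np.uint8);C[:300,:400]=o[0];C[:,400:]=o[1];cv2.imwrite("pics/t1.png",C)
E
```

```text
[ 0.3951 -0.0473  0.2996] [ 0.9998 -0.0221  0.0012  0.0001] [ 0.4055  0.2448 -0.4085  2.2555  0.1573  0.6643 -1.7312] [ 2.1999 -0.4357  2.7329]
```

View pics/t1.png

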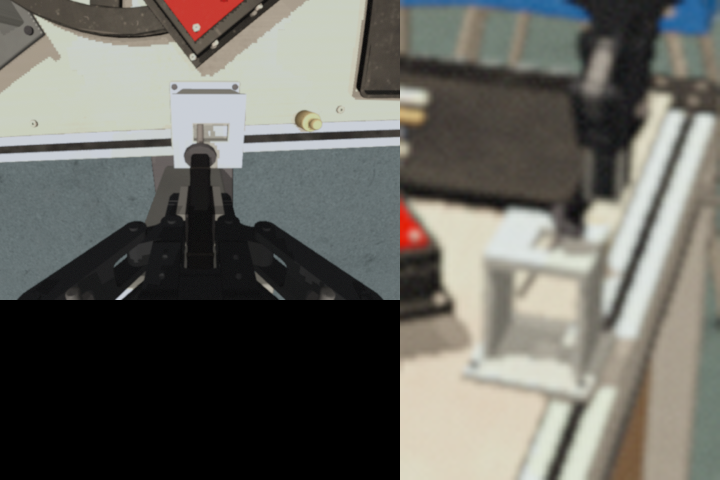

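>>> {"api": "servo_tool", "payload": {
  "deltas": [
    [-0.004, 0, -0.008, 0, 1],
    [-0.008, 0, -0.016, 0, 1],
    [-0.012, 0, -0.024, 0, 1],
    [-0.016, 0, -0.032, 0, 1],
    [-0.02, 0, -0.039, 0, 1],
    [-0.024, 0, -0.046, 0, 1],
    [-0.024, 0, -0.055, 0, 1],
    [-0.02, 0, -0.065, 0, 1],
    [-0.01, 0, -0.075, 0, 1],
    [0.0, 0, -0.08, 0, 1]
  ],
  "grip_force": 60
}}

```text
clock: 5.35
position: [0.394, -0.0473, 0.3798]
orientation: [1.0, -0.022, -0.001, 0.0]
contact_force: [0.3, -1.0, -0.1]
width: 0.0134
```

>>> {"api": "servo_tool", "payload": {
  "deltas": [
    [0.001, -0.02, 0, -0.06, 1],
    [0.002, -0.04, 0, -0.12, 1],
    [0.003, -0.06, 0, -0.18, 1],
    [0.004, -0.08, 0, -0.24, 1],
    [0.005, -0.1, 0, -0.3, 1],
    [0.006, -0.12, 0, -0.36, 1],
    [0.007, -0.14, 0, -0.42, 1],
    [0.008, -0.16, 0, -0.48, 1],
    [0.009, -0.18, 0, -0.48, 1],
    [0.01, -0.19, 0, -0.48, 1]
  ]
}}

```text
clock: 6.18
position: [0.4121, 0.1439, 0.3788]
orientation: [0.976, 0.217, -0.001, -0.0]
contact_force: [-0.2, -0.6, -1.4]
width: 0.0132
```

```bash
python3 - <<'E'
from h import *
np.set_printoptions(precision=4,suppress=True)
s=arm.read_state(); print(s["position"],s["orientation"],s["contact_force"])
R=Rn.from_quat(s["orientation"]).as_matrix(); print("tool x ang",np.degrees(np.arctan2(R[1,0],R[0,0])))
im,d=shot("wrist"); cv2.imwrite("pics/w3.png",im[:,:,::-1])
P=cloud("wrist"); Q=P.reshape(-1,3); H=Q[(Q[:,2]>.152)&(Q[:,2]<.164)&(Q[:,0]>.47)]
print(len(H),cv2.minAreaRect((H[:,:2]*1000).astype(np.float32)), np.median(H[:,2]))
E
```

```text
[0.4121 0.1439 0.3788] [ 0.9761  0.2174 -0.0015 -0.0001] [-0.2406 -0.6208 -1.3585]
tool x ang 25.112261906068028
7149 ((530.0514526367188, 192.45709228515625), (20.23155403137207, 115.79390716552734), 25.075836181640625) 0.15690419551018323
```

View pics/w3.png

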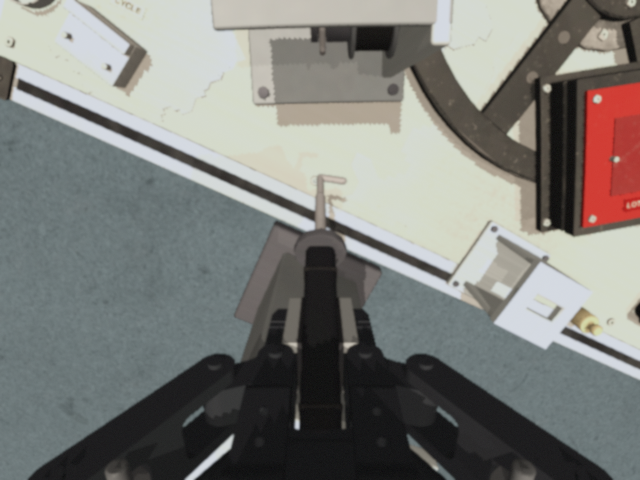

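```bash
python3 - <<'E'
from h import *
np.set_printoptions(precision=1,suppress=True,linewidth=150)
im,d,c=load("wrist"); P=cloud("wrist")
a=np.radians(25.1); X=np.array([np.cos(a),np.sin(a),0]);Y=np.array([-np.sin(a),np.cos(a),0]);O=np.array([.538,.2012,0])
B=np.stack([(P-O)@X,(P-O)@Y,P[...,2]],-1)*1000
for v in range(24,64,3): print(v,[f"{u}:{B[v,u,0]:.0f},{B[v,u,1]:.0f},{B[v,u,2]:.0f}" for u in range(312,335,2)])
t=B.reshape(-1,3); s=(t[:,2]>60)&(t[:,2]<130)&(abs(t[:,1])<12)&(t[:,0]>-45)&(t[:,0]<0); q=t[s]; print(len(q))
hk=B[165:200,300:360]; m=(hk[...,2]>90); q=hk[m]; print("hook n",len(q),"y",q[:,1].min(),q[:,1].max(),"z low",np.percentile(q[:,2],[1,5,50]))
for v in range(166,240,4): 
    r=B[v,295:360]; k=r[:,2]>95; 
    if k.any(): print(v,np.flatnonzero(k)[[0,-1]]+295,r[k].mean(0))
z=np.vstack([cv2.resize(im[15:75,280:380,::-1],(700,420)[:2],interpolation=cv2.INTER_CUBIC)])
cv2.imwrite("pics/w3c.png",z)
E
```

```text
24 ['312:-12,5,156', '314:-12,4,157', '316:-12,3,157', '318:-12,2,157', '320:-12,1,157', '322:-12,0,158', '324:-12,-1,158', '326:-12,-2,156', '328:-12,-3,156', '330:-12,-4,155', '332:-12,-5,157', '334:-12,-6,155']
27 ['312:-13,5,155', '314:-13,4,156', '316:-13,3,155', '318:-13,2,155', '320:-13,1,155', '322:-13,0,154', '324:-13,-1,154', '326:-13,-2,154', '328:-13,-3,154', '330:-13,-4,154', '332:-13,-5,155', '334:-13,-6,153']
30 ['312:1,6,84', '314:0,5,85', '316:0,4,85', '318:1,2,81', '320:-3,1,103', '322:-3,-0,103', '324:-3,-1,103', '326:1,-3,84', '328:1,-4,85', '330:1,-6,84', '332:0,-7,86', '334:0,-8,85']
33 ['312:-1,6,84', '314:-1,5,85', '316:-1,4,83', '318:-0,2,79', '320:-5,1,102', '322:-5,-0,101', '324:-4,-1,99', '326:-1,-3,84', '328:-1,-4,84', '330:-1,-6,85', '332:-1,-7,84', '334:-1,-8,84']
36 ['312:-3,6,82', '314:-2,5,81', '316:-3,4,82', '318:-2,2,79', '320:-6,1,100', '322:-6,-0,100', '324:-6,-1,100', '326:-3,-3,83', '328:-3,-4,82', '330:-3,-6,82', '332:-2,-7,81', '334:-2,-8,82']
39 ['312:-4,6,80', '314:-4,5,80', '316:-4,4,79', '318:10,3,7', '320:-8,1,99', '322:-8,-0,99', '324:-
[... 1527 characters left out ...]
334:-9,-11,7']
410
hook n 375 y -14.702691933392712 4.009060543104835 z low [126.  127.6 131.2]
174 [296 322] [-82.6   1.1 163. ]
178 [316 344] [-90.   -4.9 129.5]
182 [316 345] [-92.1  -5.6 131. ]
186 [316 323] [-93.6   1.4 136.6]
190 [316 323] [-95.2   1.4 140.7]
194 [316 323] [-96.6   1.4 145.4]
198 [315 324] [-98.3   1.4 148.3]
202 [315 324] [-99.8   1.4 151.8]
206 [315 324] [-101.4    1.4  154.5]
210 [315 324] [-102.8    1.4  158.1]
214 [314 324] [-104.3    1.7  160.8]
218 [314 325] [-105.8    1.4  163.5]
222 [314 325] [-107.2    1.4  166.5]
226 [314 325] [-108.4    1.4  169.7]
230 [310 329] [-105.4    1.4  186.2]
234 [302 337] [-107.     1.4  187.6]
238 [297 341] [-107.6    1.6  191.7]
```

View pics/w3c.png

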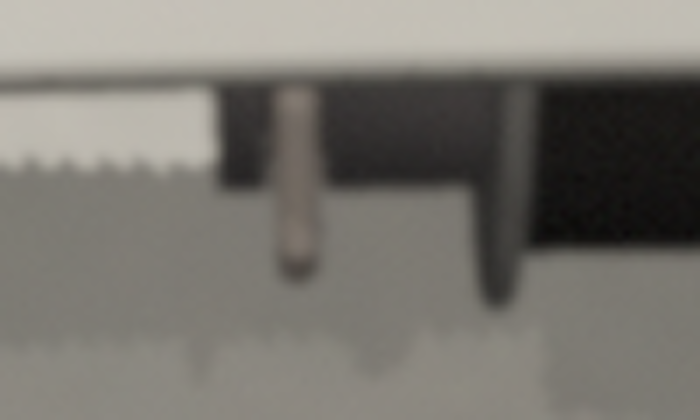

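>>> {"api": "servo_tool", "payload": {
  "deltas": [
    [0, -0.012, 0.015, 0, 1],
    [0, -0.0226, 0.03, 0, 1],
    [0.01, -0.0226, 0.039, 0, 1],
    [0.025, -0.0226, 0.039, 0, 1],
    [0.04, -0.0226, 0.039, 0, 1],
    [0.055, -0.0226, 0.039, 0, 1],
    [0.07, -0.0226, 0.039, 0, 1],
    [0.08, -0.0226, 0.039, 0, 1],
    [0.088, -0.0226, 0.039, 0, 1],
    [0.088, -0.0226, 0.039, 0, 1]
  ],
  "grip_force": 80
}}

```text
clock: 7.07
position: [0.4841, 0.1996, 0.3398]
orientation: [0.976, 0.216, -0.0, -0.0]
contact_force: [-0.1, -0.7, -0.7]
width: 0.0129
```

```bash
python3 - <<'E'
from h import *
np.set_printoptions(precision=1,suppress=True,linewidth=150)
s=arm.read_state(); print(s["position"]*1000,s["contact_force"])
im,d=shot("side"); P=cloud("side"); c=load("side")[2]
a=np.radians(25.1); X=np.array([np.cos(a),np.sin(a),0]);Y=np.array([-np.sin(a),np.cos(a),0]);O=np.array([.538,.2012,0])
w=lambda x,y,z:O+(x*X+y*Y)/1000+np.array([0,0,z/1000])
print("expected px elbow,tip,barmid,axle end",proj(c,[w(-3.2,24,87),w(-3.2,10,91),w(-7,0,98),w(9,7.75,75)]))
b=(275,225,345,300); z=im[b[1]:b[3],b[0]:b[2],::-1]; cv2.imwrite("pics/s2.png",cv2.resize(z,None,fx=8,fy=8,interpolation=cv2.INTER_CUBIC))
E
```

```text
[484.1 199.6 339.8] [-0.1 -0.7 -0.7]
expected px elbow,tip,barmid,axle end [[313.2 286.3]
 [312.5 280.8]
 [313.7 275.2]
 [306.8 287. ]]
```

View pics/s2.png

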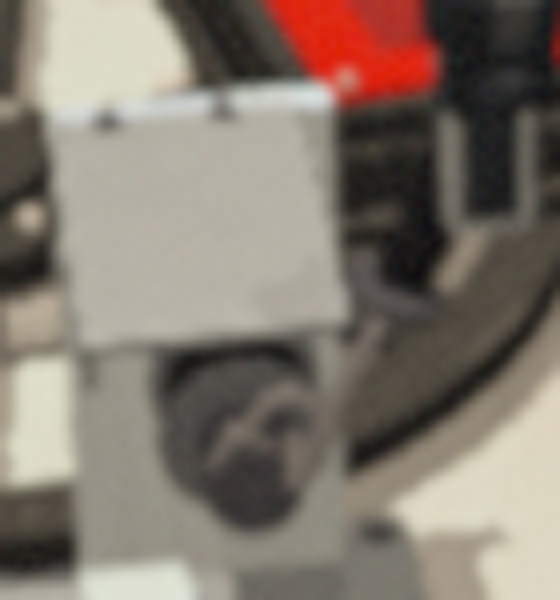

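```bash
python3 - <<'E'
from h import *
np.set_printoptions(precision=1,suppress=True,linewidth=150)
a=np.radians(25.1); X=np.array([np.cos(a),np.sin(a),0]);Y=np.array([-np.sin(a),np.cos(a),0]);O=np.array([.538,.2012,0])
P=cloud("side"); B=np.stack([(P-O)@X,(P-O)@Y,P[...,2]],-1)*1000; b=B[255:300,275:345]
for v in range(266,296,1):
    r=B[v,290:335]; k=(r[:,1]>13)&(r[:,1]<40)&(r[:,2]>60)&(r[:,2]<150); l=(abs(r[:,1])<6)&(r[:,2]>60)&(r[:,2]<125)
    print(v,np.flatnonzero(k)+290,r[k].mean(0) if k.any() else "", "clip", [f"{u+290}:{r[u,0]:.0f},{r[u,1]:.0f},{r[u,2]:.0f}" for u in np.flatnonzero(l)][:12])
E
```

```text
266 [320 321 322] [-20.4  24.1 134.8] clip []
267 [319 320 321] [-18.4  23.5 132.3] clip []
268 [319 320 321] [-18.5  21.3 128.4] clip []
269 [318 319 320] [-16.3  22.7 127.1] clip []
270 [318 319 320] [-16.2  23.5 125.2] clip []
271 [317 318 319] [-14.2  22.2 122.2] clip []
272 [316 317 318 319] [-13.2  20.9 119. ] clip []
273 [316 317 318] [-11.9  23.5 118.4] clip ['309:3,-1,104', '310:1,1,104', '311:-2,-1,103', '312:-4,-3,101']
274 [315 316 317 318] [-10.9  22.4 115.4] clip ['307:7,-3,100', '308:5,2,104', '309:3,3,104', '310:1,2,103', '311:-1,1,102', '312:-3,3,103', '313:-6,1,102', '314:-8,-1,100']
275 [315 316 317] [ -9.8  23.  113.4] clip ['307:7,6,104', '308:5,3,102', '313:-5,2,100', '314:-7,4,101']
276 [314 315 316 317] [ -8.9  21.4 110. ] clip ['306:9,2,99', '307:7,1,98']
277 [314 315 316] [ -7.6  22.8 108.7] clip ['305:11,-4,93', '306:9,3,97', '307:7,1,95']
278 [314 315 316] [ -7.7  22.  105.6] clip ['303:15,-1,93', '304:14,4,95', '305:12,3,95', '306:9,2,94', '307:7,-5,89']
279 [313 314 315] [ -5.4  23.6 104.5] clip ['303:16,2,92', '304:14,1,91', '305:11,0,91', '306:10,2,92'
[... 517 characters left out ...]
12,6,87', '308:6,5,86', '314:-7,-4,78']
283 [310 311 312 313] [-0.2 20.8 93.3] clip ['300:22,-3,79', '301:20,2,83', '302:18,6,85', '304:14,6,84', '306:10,6,84', '314:-7,1,79']
284 [310 311 312] [ 0.9 20.2 90.5] clip ['300:22,-5,75', '301:21,6,83', '306:10,5,81', '308:6,5,81', '309:4,5,80', '313:-5,3,78']
285 [310 311 312] [ 1.  21.2 88.6] clip ['301:21,6,80', '305:12,4,78', '309:4,5,78', '313:-5,2,74']
286 []  clip ['305:12,5,76', '310:2,6,75']
287 []  clip ['303:17,5,74']
288 []  clip ['301:21,4,71', '307:8,5,70']
289 []  clip ['306:11,5,68', '309:4,5,67', '311:0,6,68']
290 []  clip ['306:11,6,66', '308:7,5,65']
291 []  clip []
292 []  clip []
293 []  clip []
294 []  clip []
295 []  clip []
```

>>> {"api": "servo_tool", "payload": {
  "deltas": [
    [0, 0.003, 0, 0, 1],
    [0, 0.006, 0, 0, 1],
    [0, 0.009, 0, 0, 1],
    [0, 0.012, 0, 0, 1],
    [0, 0.0145, 0, 0, 1],
    [0, 0.0145, 0, 0, 1],
    [-0.0011, 0.0145, -0.0016, 0, 1],
    [-0.0023, 0.0145, -0.0033, 0, 1],
    [-0.0034, 0.0145, -0.0049, 0, 1],
    [-0.0034, 0.0145, -0.0049, 0, 1]
  ],
  "grip_force": 100
}}

```text
clock: 7.95
position: [0.4862, 0.1853, 0.3453]
orientation: [0.976, 0.216, 0.0, 0.0]
contact_force: [1.2, -0.1, -0.9]
width: 0.0128
```

>>> {"api": "servo_tool", "payload": {
  "deltas": [
    [-0.0006, 0, -0.0008, 0, 1],
    [-0.0011, 0, -0.0016, 0, 1],
    [-0.0017, 0, -0.0025, 0, 1],
    [-0.0023, 0, -0.0033, 0, 1],
    [-0.0029, 0, -0.0041, 0, 1],
    [-0.0034, 0, -0.0049, 0, 1],
    [-0.0034, 0, -0.0049, 0, 1],
    [-0.0034, 0, -0.0049, 0, 1],
    [-0.0034, 0, -0.0049, 0, 1],
    [-0.0034, 0, -0.0049, 0, 1]
  ]
}}

```text
clock: 8.78
position: [0.4834, 0.1838, 0.3498]
orientation: [0.976, 0.216, 0.0, -0.0]
contact_force: [4.4, 2.3, -5.9]
width: 0.0129
```

>>> {"api": "servo_tool", "payload": {
  "deltas": [
    [-0.0011, 0, -0.0016, 0, 1],
    [-0.0023, 0, -0.0033, 0, 1],
    [-0.0034, 0, -0.0049, 0, 1],
    [-0.0046, 0, -0.0066, 0, 1],
    [-0.0057, 0, -0.0082, 0, 1],
    [-0.0069, 0, -0.0098, 0, 1],
    [-0.008, 0, -0.0115, 0, 1],
    [-0.0092, 0, -0.0131, 0, 1],
    [-0.0103, 0, -0.0147, 0, 1],
    [-0.0115, 0, -0.0164, 0, 1]
  ]
}}

```text
clock: 9.62
position: [0.4726, 0.1788, 0.3664]
orientation: [0.976, 0.216, -0.0, 0.0]
contact_force: [0.2, -0.3, 0.4]
width: 0.0129
```

>>> {"api": "servo_tool", "payload": {
  "deltas": [
    [-0.0023, 0, -0.0033, 0, 1],
    [-0.0046, 0, -0.0066, 0, 1],
    [-0.0069, 0, -0.0098, 0, 1],
    [-0.0092, 0, -0.0131, 0, 1],
    [-0.0115, 0, -0.0164, 0, 1],
    [-0.0138, 0, -0.0197, 0, 1],
    [-0.0172, 0, -0.0246, 0, 1],
    [-0.021, 0, -0.029, 0, 1],
    [-0.025, 0, -0.032, 0, 1],
    [-0.03, 0, -0.035, 0, 1]
  ]
}}

```text
clock: 10.45
position: [0.4453, 0.166, 0.4016]
orientation: [0.976, 0.216, 0.0, 0.0]
contact_force: [0.1, 0.4, -1.5]
width: 0.0127
```

```bash
python3 - <<'E'
from h import *
np.set_printoptions(precision=4,suppress=True)
s=arm.read_state(); print(s["position"],s["contact_force"])
im,d=shot("wrist"); cv2.imwrite("pics/w5.png",im[60:300,180:460,::-1].repeat(2,0).repeat(2,1))
E
```

```text
[0.4453 0.166  0.4016] [ 0.0689  0.3743 -1.4982]
```

View pics/w5.png

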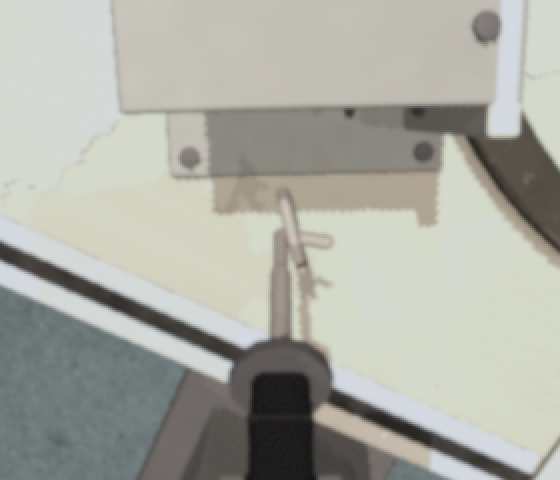

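```bash
python3 - <<'E'
from h import *
np.set_printoptions(precision=4,suppress=True)
c=load("wrist")[2]; K,D=c[0],c[1]
Rt=Rn.from_quat([.9885,.1512,0,0]).as_matrix(); A=np.array([[0,1,0],[-.9458,0,-.3248],[-.3248,0,.9458]])
Rc=A@Rt.T; o=np.array([.4272,-.0604,.4045])+Rt@[.083,.0004,.0308]; cw=(K,D,Rc,-Rc@o)
print("check stand .434,-.05:",onz(cw,[(310,212)],.085), "w1 tray",onz(cw,[(487,226),(640,277),(588,0)],.018))
# scene dark-floor mask fit
im,d,cs=load("scene"); P=cloud("scene"); g=im.max(2)
m=((g<75)&(P[...,2]<.03)&(P[...,2]>-.01)&(P[...,0]>.4)&(P[...,0]<.85)&(P[...,1]<-.2)&(P[...,1]>-.55)).astype(np.uint8)
n,l,st,ce=cv2.connectedComponentsWithStats(m); k=1+np.argmax(st[1:,4]); q=P[l==k][:,:2]*1000
print(st[k],cv2.minAreaRect(q.astype(np.float32)))
s=arm.read_state(); R=Rn.from_quat(s["orientation"]).as_matrix(); print(s["position"],R[:,:2].T, s["joint_positions"])
# bystanders tall along way
m2=(P[...,2]>.2)&(P[...,0]>.4)&(P[...,0]<.75)&(P[...,1]<.2)&(P[...,1]>-.5); print(m2.sum(), P[m2][:,0].min() if m2.any() else "")
E
```

```text
check stand .434,-.05: [[ 0.4346 -0.0499  0.085 ]] w1 tray [[ 0.4592 -0.2339  0.018 ]
 [ 0.4594 -0.4359  0.018 ]
 [ 0.6828 -0.2343  0.018 ]]
[ 376  172  117   83 3890] ((595.2494506835938, -339.00054931640625), (219.32408142089844, 304.6578674316406), 89.3638916015625)
[0.4446 0.1659 0.4019] [[ 0.9065  0.4222 -0.0001]
 [ 0.4222 -0.9065  0.0007]] [ 0.1366  0.2416 -0.6389  1.9889  0.1753  0.9648 -1.7238]
1828 0.7273227686560304
```

>>> {"api": "servo_tool", "payload": {
  "deltas": [
    [-0.0018, 0.0047, -0.002, 0.04, 1],
    [-0.0054, 0.014, -0.005, 0.09, 1],
    [-0.0108, 0.028, -0.01, 0.14, 1],
    [-0.0198, 0.0513, -0.015, 0.19, 1],
    [-0.0295, 0.0765, -0.02, 0.24, 1],
    [-0.0396, 0.1027, -0.02, 0.29, 1],
    [-0.0496, 0.1288, -0.02, 0.34, 1],
    [-0.0597, 0.1549, -0.02, 0.39, 1],
    [-0.0698, 0.1811, -0.02, 0.44, 1],
    [-0.0798, 0.2072, -0.02, 0.48, 1]
  ]
}}

```text
clock: 11.33
position: [0.4603, -0.0583, 0.4216]
orientation: [1.0, -0.026, 0.0, 0.0]
contact_force: [-0.3, -0.1, -1.9]
width: 0.013
```

>>> {"api": "servo_tool", "payload": {
  "deltas": [
    [0.003, 0.028, 0, 0, 1],
    [0.006, 0.056, 0, 0, 1],
    [0.01, 0.084, 0, 0, 1],
    [0.013, 0.112, 0, 0, 1],
    [0.016, 0.14, 0, 0, 1],
    [0.02, 0.166, 0, 0, 1],
    [0.023, 0.19, 0, 0, 1],
    [0.026, 0.212, 0, 0, 1],
    [0.028, 0.23, 0.01, 0, 1],
    [0.029, 0.243, 0.025, 0, 1]
  ]
}}

```text
clock: 12.17
position: [0.4781, -0.3033, 0.3974]
orientation: [1.0, -0.025, 0.001, 0.001]
contact_force: [0.2, -0.1, -0.6]
width: 0.0129
```

>>> {"api": "servo_tool", "payload": {
  "deltas": [
    [0.001, 0.009, 0.01, 0, 1],
    [0.001, 0.015, 0.025, 0, 1],
    [0.001, 0.018, 0.04, 0, 1],
    [0.001, 0.018, 0.055, 0, 1],
    [0.001, 0.018, 0.067, 0, 1],
    [0.001, 0.018, 0.072, 0, 1],
    [0.001, 0.018, 0.072, 0, 1],
    [0.001, 0.018, 0.072, 0, 1],
    [0.001, 0.018, 0.072, 0, 1],
    [0.001, 0.018, 0.072, 0, 1]
  ]
}}

```text
clock: 13.0
position: [0.4795, -0.3175, 0.3252]
orientation: [1.0, -0.022, 0.001, 0.0]
contact_force: [0.8, 0.3, -1.0]
width: 0.0122
```

```bash
python3 - <<'E'
from h import *
np.set_printoptions(precision=4,suppress=True)
s=arm.read_state(); print(s["position"],s["contact_force"])
im,d=shot("wrist"); cv2.imwrite("pics/w6.png",im[:320,150:550,::-1].repeat(2,0).repeat(2,1)[:600])
E
```

```text
[ 0.4795 -0.3175  0.3252] [ 0.8439  0.2825 -0.9829]
```

View pics/w6.png

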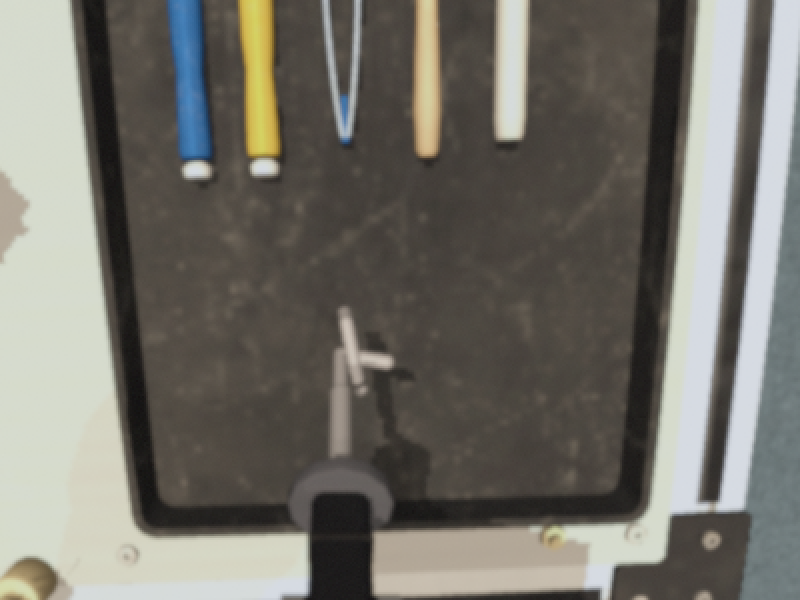

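>>> {"api": "servo_tool", "payload": {
  "deltas": [
    [0, 0, 0.012, 0, 1],
    [0, 0, 0.024, 0, 1],
    [0, 0, 0.034, 0, 1],
    [0, 0, 0.04, 0, 1],
    [0, 0, 0.04, 0, 1],
    [0, 0, 0.04, 0, 1],
    [0, -0.035, 0.04, 0, 1],
    [0, -0.07, 0.04, 0, 1],
    [0, -0.07, 0.02, 0, 1],
    [0, -0.07, 0.0, 0, 1]
  ]
}}

```text
clock: 13.88
position: [0.4826, -0.2447, 0.3242]
orientation: [1.0, -0.02, -0.001, -0.001]
contact_force: [0.1, -0.9, -1.2]
width: 0.0125
```

```bash
python3 - <<'E'
from h import *
np.set_printoptions(precision=4,suppress=True)
s=arm.read_state(); print(s["position"],s["contact_force"])
im,d=shot("wrist"); cv2.imwrite("pics/w7.png",im[:320,150:550,::-1].repeat(2,0).repeat(2,1)[:600])
E
```

```text
[ 0.4826 -0.2447  0.3242] [ 0.0566 -0.9384 -1.2073]
```

View pics/w7.png

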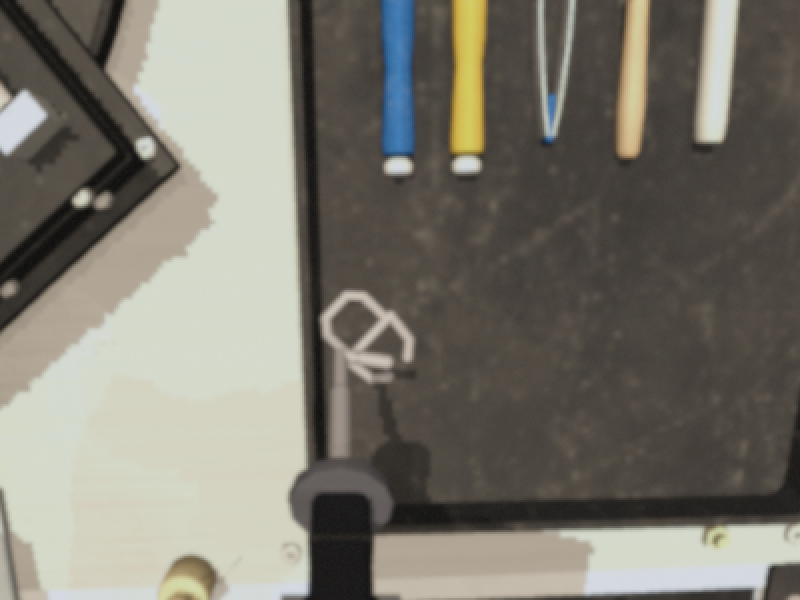

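```bash
python3 - <<'E'
from h import *
np.set_printoptions(precision=4,suppress=True)
P=cloud("wrist"); f=lambda u,v:P[int(v/2),150+int(u/2)]
for u,v in((352,294),(325,325),(405,330),(408,352),(370,378),(372,332),(375,360),(345,400)): print((u,v),f(u,v))
print(f(450,350))
E
```

```text
(352, 294) [ 0.5447 -0.2522  0.0068]
(325, 325) [ 0.5336 -0.2408  0.006 ]
(405, 330) [ 0.5299 -0.2724  0.0048]
(408, 352) [ 0.5214 -0.2737  0.0071]
(370, 378) [ 0.5113 -0.2584  0.0054]
(372, 332) [ 0.5296 -0.2597  0.0048]
(375, 360) [ 0.5301 -0.2573  0.0763]
(345, 400) [ 0.5223 -0.2479  0.0952]
[ 0.5211 -0.2909  0.0037]
```

```bash
python3 - <<'E'
from h import *
np.set_printoptions(precision=1,suppress=True)
s=arm.read_state(); R=Rn.from_quat(s["orientation"]).as_matrix(); print(s["position"]*1000,np.degrees(np.arctan2(R[1,0],R[0,0])))
P=cloud("wrist"); T=((P-s["position"])@R)*1000
for v in range(172,245,4):
    r=T[v,300:345]; k=(r[:,2]>120)&(r[:,2]<262)
    if k.any(): print(v,np.flatnonzero(k)[[0,-1]]+300,r[k].mean(0),r[k].max(0))
E
```

```text
[ 484.  -246.6  328.9] -2.3788049934315616
176 [317 335] [ 47.1   1.6 255.5] [ 47.3   7.1 256.8]
180 [316 344] [ 45.1   4.  253.2] [ 45.4  12.4 255.8]
184 [316 344] [ 43.1   2.9 250.4] [ 43.8  12.5 254.3]
188 [316 323] [ 41.7  -2.3 245.2] [ 42.   -0.2 246.8]
192 [316 323] [ 40.   -2.3 241.9] [ 40.2  -0.2 245. ]
196 [315 324] [ 38.7  -2.3 236.8] [ 39.1   0.3 238.3]
200 [315 324] [ 37.1  -2.2 233.5] [ 37.4   0.3 235.2]
204 [315 324] [ 35.5  -2.2 230.6] [ 35.8   0.3 231.9]
208 [315 324] [ 34.1  -2.2 227.3] [ 34.3   0.3 228.5]
212 [315 324] [ 32.6  -2.2 224.1] [ 32.9   0.2 226.2]
216 [314 325] [ 31.1  -2.2 221.6] [ 31.4   0.8 224.5]
220 [314 325] [ 29.7  -2.2 218.7] [ 30.2   0.8 221.5]
224 [314 325] [ 28.4  -2.2 215.8] [ 28.7   0.7 218.2]
228 [314 325] [ 27.   -2.1 213.1] [ 27.5   0.7 215.2]
232 [305 334] [ 30.1  -2.1 196.6] [ 30.7   4.8 199.7]
236 [300 340] [ 28.6  -1.8 195.4] [ 29.3   7.8 199.7]
240 [300 342] [ 26.5  -1.3 195.4] [ 27.1   8.7 197.8]
244 [300 344] [ 24.2  -0.9 196.5] [ 24.7   9.8 200. ]
```

>>> {"api": "servo_tool", "payload": {
  "deltas": [
    [-0.008, -0.014, -0.02, 0, 1],
    [-0.02, -0.035, -0.04, 0, 1],
    [-0.036, -0.063, -0.04, 0, 1],
    [-0.052, -0.091, -0.04, 0, 1],
    [-0.068, -0.119, -0.04, 0, 1],
    [-0.084, -0.147, -0.04, 0, 1],
    [-0.096, -0.168, -0.04, 0, 1],
    [-0.104, -0.182, -0.035, 0, 1],
    [-0.11, -0.192, -0.032, 0, 1],
    [-0.11, -0.192, -0.032, 0, 1]
  ]
}}

```text
clock: 14.77
position: [0.38, -0.0493, 0.3561]
orientation: [1.0, -0.021, -0.0, 0.0]
contact_force: [-0.3, -1.4, -0.9]
width: 0.0128
```

>>> {"api": "servo_tool", "payload": {
  "deltas": [
    [0, 0, 0, 0, 1],
    [0, 0, 0, 0, 1],
    [0, 0, 0, 0, 1],
    [0, 0, 0, 0, 1],
    [0, 0, 0, 0, 1],
    [0, 0, 0, 0, 1],
    [0, 0, 0, 0, 1],
    [0, 0, 0, 0, 1],
    [0, 0, 0, 0, 1],
    [0, 0, 0, 0, 1]
  ]
}}

```text
clock: 15.6
position: [0.3809, -0.0508, 0.3562]
orientation: [1.0, -0.022, -0.0, 0.0]
contact_force: [-0.1, -0.1, -0.7]
width: 0.0129
```

```bash
python3 - <<'E'
from h import *
np.set_printoptions(precision=4,suppress=True)
s=arm.read_state(); print(s["position"],s["orientation"],s["contact_force"],s["joint_positions"])
im,d=shot("wrist"); cv2.imwrite("pics/w8.png",im[120:300,220:460,::-1].repeat(3,0).repeat(3,1))
R=Rn.from_quat(s["orientation"]).as_matrix(); P=cloud("wrist"); T=((P-s["position"])@R)*1000
np.set_printoptions(precision=1,suppress=True)
for v in range(168,215,4):
    r=T[v,295:350]; k=(r[:,2]>120)&(r[:,2]<262)
    if k.any(): print(v,np.flatnonzero(k)[[0,-1]]+295,r[k].mean(0))
b=P[100:330,200:460].reshape(-1,3); S=b[(b[:,2]>.081)&(b[:,2]<.089)]; print(cv2.minAreaRect((S[:,:2]*1000).astype(np.float32)))
E
```

```text
[ 0.3809 -0.0508  0.3562] [ 0.9998 -0.0221 -0.      0.    ] [-0.0747 -0.137  -0.719 ] [ 0.4376  0.1115 -0.4103  2.2345  0.0616  0.8057 -1.6282]
176 [317 335] [ 50.5   4.6 250.4]
180 [316 346] [ 48.4   7.6 248.4]
184 [316 344] [ 46.4   5.9 245.7]
188 [316 323] [ 44.9   0.6 240.5]
192 [316 323] [ 43.3   0.6 236.5]
196 [315 324] [ 41.9   0.6 231.7]
200 [315 324] [ 40.3   0.6 228.8]
204 [315 324] [ 38.8   0.6 225.4]
208 [315 324] [ 37.2   0.6 222.3]
212 [315 324] [ 35.7   0.6 219.5]
((431.58441162109375, -56.57006072998047), (60.18514633178711, 64.36476135253906), 87.09207153320312)
```

View pics/w8.png

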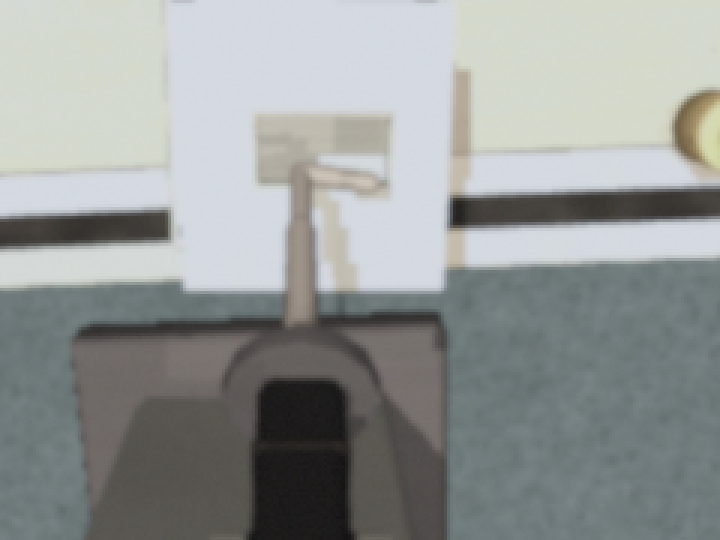

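```bash
python3 - <<'E'
from h import *
c=load("wrist")[2]; print(onz(c,[(305.3,158.3),(350,158.3),(305.3,181.7),(350,185)],.085).round(4))
E
```

```text
[[ 0.4402 -0.0447  0.085 ]
 [ 0.4389 -0.0741  0.085 ]
 [ 0.4248 -0.0438  0.085 ]
 [ 0.4212 -0.0737  0.085 ]]
```

>>> {"api": "servo_tool", "payload": {
  "deltas": [
    [-0.0035, -0.001, 0, 0, 1],
    [-0.0065, -0.002, 0, 0, 1],
    [-0.0065, -0.002, 0.002, 0, 1],
    [-0.0035, -0.002, 0.008, 0, 1],
    [-0.001, -0.002, 0.014, 0, 1],
    [0.002, -0.002, 0.02, 0, 1],
    [0.005, -0.002, 0.026, 0, 1],
    [0.0075, -0.002, 0.032, 0, 1],
    [0.0105, -0.002, 0.0385, 0, 1],
    [0.0133, -0.002, 0.045, 0, 1]
  ],
  "grip_force": 40
}}

```text
clock: 16.48
position: [0.3946, -0.0494, 0.3103]
orientation: [1.0, -0.022, -0.0, -0.0]
contact_force: [-0.5, -0.2, 0.5]
width: 0.0125
```

>>> {"api": "servo_tool", "payload": {
  "deltas": [
    [0.006, 0, 0, 0, 1],
    [0.012, 0, 0, 0, 1],
    [0.018, 0, 0, 0, 1],
    [0.024, 0, 0, 0, 1],
    [0.03, 0, 0, 0, 1],
    [0.035, 0, 0, 0, 1],
    [0.039, 0, 0, 0, 1],
    [0.043, 0, 0, 0, 1],
    [0.043, 0, 0, 0, 1],
    [0.043, 0, 0, 0, 1]
  ],
  "grip_force": 20
}}

```text
clock: 17.32
position: [0.4347, -0.0512, 0.3096]
orientation: [1.0, -0.022, -0.005, 0.0]
contact_force: [-7.8, 0.7, -1.3]
width: 0.0125
```

```bash
python3 - <<'E'
from h import *
np.set_printoptions(precision=1,suppress=True)
s=arm.read_state(); print(s["position"]*1000,s["contact_force"])
im,d=shot("wrist"); R=Rn.from_quat(s["orientation"]).as_matrix(); P=cloud("wrist"); T=((P-s["position"])@R)*1000
for v in range(200,420,8):
    r=T[v,295:350]; k=(r[:,2]>100)&(r[:,2]<222)&(abs(r[:,1])<14)&(r[:,0]<25)
    if k.any(): print(v,k.sum(),r[k].mean(0),np.median(r[k],0))
E
```

```text
[434.7 -51.2 309.6] [-7.8  0.7 -1.3]
264 26 [ 13.9   0.4 198.8] [ 14.    0.6 198.6]
272 43 [  9.8   0.3 198.1] [  9.8   0.3 198.1]
280 50 [  6.7   0.6 195.2] [  7.4   0.6 193.7]
288 48 [  4.4   0.6 190.9] [  6.7   0.6 186.2]
296 41 [  4.1   0.3 183. ] [  6.5   0.4 178.4]
304 53 [  8.    1.4 168.1] [  6.7   1.3 170.4]
312 55 [  7.9   1.6 161.5] [  6.2   1.7 164.3]
320 54 [  7.4   1.6 156. ] [  5.6   1.4 159. ]
328 55 [  7.    1.5 150.8] [  5.1   1.6 153.8]
336 55 [  6.5   1.5 146.1] [  4.4   1.6 149.2]
344 55 [  5.9   1.5 141.9] [  4.1   1.5 144.5]
352 55 [  4.7   1.5 138.7] [  3.5   1.5 140.3]
360 55 [  3.8   1.4 135.3] [  3.    1.5 136.5]
368 55 [  2.9   1.4 132.2] [  2.4   1.5 132.9]
376 55 [  2.2   1.4 128.9] [  2.1   1.4 129. ]
384 55 [  1.4   1.4 126. ] [  1.6   1.4 125.7]
392 55 [  1.4   1.3 122.3] [  1.4   1.4 122.2]
400 55 [  0.1   1.4 120.1] [  1.    1.4 119.2]
408 53 [  0.1   1.4 116.8] [  0.9   1.4 116. ]
416 53 [ -1.2   1.4 114.9] [ -0.5   1.4 114.2]
```

>>> {"api": "servo_tool", "payload": {
  "deltas": [
    [0.003, 0, 0, 0, 1],
    [0.006, 0, 0, 0, 1],
    [0.006, 0, 0, 0, 1],
    [0.006, 0, 0, 0, 1],
    [0.002, 0, 0, 0, 1],
    [-0.002, 0, 0, 0, 1],
    [-0.004, 0, 0, 0, 1],
    [-0.004, 0, 0.008, 0, 1],
    [-0.004, 0, 0.014, 0, 1],
    [-0.004, 0, 0.014, 0, 1]
  ]
}}

```text
clock: 18.2
position: [0.433, -0.0512, 0.296]
orientation: [1.0, -0.022, -0.001, -0.0]
contact_force: [0.1, 0.7, -2.0]
width: 0.0126
```

```bash
python3 - <<'E'
from h import *
np.set_printoptions(precision=1,suppress=True)
s=arm.read_state(); print(s["position"]*1000,s["contact_force"])
im,d=shot("wrist"); R=Rn.from_quat(s["orientation"]).as_matrix(); P=cloud("wrist"); T=((P-s["position"])@R)*1000
for v in range(264,400,10):
    r=T[v,295:350]; k=(r[:,2]>100)&(r[:,2]<222)&(abs(r[:,1])<7)&(r[:,0]<25)
    if k.any(): print(v,k.sum(),np.median(r[k],0))
E
```

```text
[433.  -51.2 296. ] [ 0.1  0.7 -2. ]
264 26 [  8.7   0.  211.2]
274 28 [  8.6   0.1 198.3]
284 28 [  4.8   0.1 194.5]
294 29 [  5.    0.4 183.1]
304 33 [  4.2  -0.1 174.9]
314 35 [  4.5  -0.  165.5]
324 37 [  4.   -0.  158.4]
334 39 [  4.    0.  151.2]
344 39 [  3.6  -0.3 145.2]
354 40 [  3.1  -0.1 139.6]
364 40 [  3.   -0.1 134.2]
374 40 [  2.7   0.3 129.3]
384 40 [  3.1   0.3 124. ]
394 42 [  2.4   0.3 120.2]
```

>>> {"api": "servo_tool", "payload": {
  "deltas": [
    [0, 0, 0.003, 0, 1],
    [0, 0, 0.006, 0, 1],
    [0, 0, 0.008, 0, 1],
    [0, 0, 0.0095, 0, 1],
    [0, 0, 0.0095, 0, 1],
    [0, 0, 0.0095, 0, 0.5],
    [0, 0, 0.0095, 0, 0],
    [0, 0, 0.0095, 0, 0],
    [0, 0, 0.0095, 0, 0],
    [0, 0, 0.0095, 0, 0]
  ]
}}

```text
clock: 19.08
position: [0.4332, -0.0512, 0.2876]
orientation: [1.0, -0.022, -0.0, -0.0]
contact_force: [-0.7, -0.5, 0.0]
width: 0.0724
```

>>> {"api": "servo_tool", "payload": {
  "deltas": [
    [0, 0, 0, 0, 0],
    [0, 0, 0, 0, 0],
    [0, 0, -0.02, 0, 0],
    [0, 0, -0.05, 0, 0],
    [0, 0, -0.08, 0, 0],
    [0, 0, -0.11, 0, 0],
    [0, 0, -0.13, 0, 0],
    [0, 0, -0.14, 0, 0],
    [0, 0, -0.14, 0, 0],
    [0, 0, -0.14, 0, 0]
  ]
}}

```text
clock: 19.92
position: [0.4329, -0.0512, 0.4271]
orientation: [1.0, -0.022, -0.0, 0.0]
contact_force: [-0.5, 0.2, 0.2]
width: 0.0855
```

```bash
python3 - <<'E'
from h import *
np.set_printoptions(precision=4,suppress=True)
s=arm.read_state(); print(s["position"],s["contact_force"],s["width"])
shot("scene"); im,d=shot("wrist"); P=cloud("wrist"); Q=P.reshape(-1,3); ok=(abs(Q[:,0]-.433)<.03)&(abs(Q[:,1]+.05)<.03)
for lo,hi in((.0885,.093),(.165,.172),(.174,.185)):
    q=Q[ok&(Q[:,2]>lo)&(Q[:,2]<hi)]; print(lo,len(q),q.mean(0) if len(q) else "",q.max(0)if len(q) else "")
i2,_,_=load("scene"); z=np.zeros((480,800,3),np.uint8); z[:,:400]=cv2.resize(im[120:360,220:420,::-1],(400,480)); 
z[:,400:]=cv2.resize(i2[160:310,355:480,::-1],(400,480)); cv2.imwrite("pics/end.png",z)
E
```

```text
[ 0.4329 -0.0512  0.4271] [-0.5233  0.2101  0.1582] 0.08553611548386654
0.0885 296 [ 0.4362 -0.0518  0.09  ] [ 0.4446 -0.039   0.0928]
0.165 104 [ 0.4377 -0.0526  0.1676] [ 0.4397 -0.0444  0.1719]
0.174 348 [ 0.4331 -0.0518  0.1777] [ 0.4388 -0.0452  0.1813]
```

View pics/end.png

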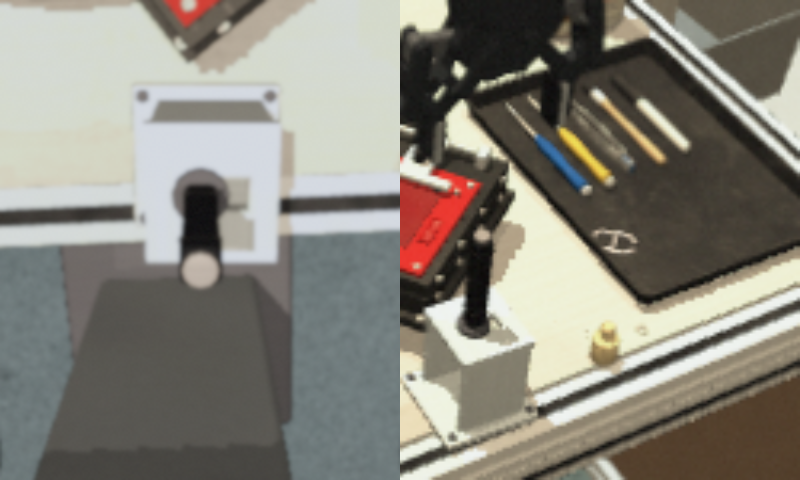

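The last picture shows the pick seated upright on its collar (top at z ≈ 0.178 m), the clip flat inside the tray and the gripper well clear. I'm handing in.

```bash
python3 -c "
from workcell import arm
print(arm.close_job())"
```

```text
the job is handed in; nothing more can be done
None
```

The clip is out of its groove and lying in the black tray, and the pick is back upright in its stand. I handed the job in at about 20 s of the 72 s allowed; the hand-in reports no verdict.

**What I did**
- **Slant:** The moves could not tilt the tool. I pivoted the pick about 25° in a light grip by pushing its shank against the stand's slot.
- **Pull:** I put the hook through the loop from the axle's free end and pulled along the lean. I read about 8 N while it was hooked in the groove, and then the clip came free. The fingers never touched the clip.
- **Tray:** I carried the clip on the hook, lowered it to the tray floor and snatched the hook out sideways.
- **Return:** I pushed the pick upright again in the slot, pressed it down on its collar and let go.

**Last checks**
- **Clip:** It lies flat on the tray floor (wire at z ≈ 6 mm). Its centre is about 30 mm inside the rim on the side towards the stand.
- **Pick:** The collar top is at z ≈ 90 mm, which means fully seated. The button is above the collar to within about 3 mm, so the pick is close to vertical.
- **Gripper:** It is open and clear, with no contact force.
- **Bystanders:** The brass weight looks unmoved in the last picture. I did not re-measure any of the five, but the arm met no unexpected force.

**What disagreed**
- My first reading of the bracket position was about 8 mm off along its x axis. I corrected it from the clip itself and a second camera before going in.
- The pick's tilt came out at 24–26°, not the planned 30°, which left about 3 mm of clearance to the hood by calculation.
- I viewed 15 pictures, 5 over the budget of 10.

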